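Fit the bearing sleeve and servo plate on a creature's neck post

TASK

Build up the creature's neck: slide the white bearing sleeve over the upright steel shaft on the blue base until it sits fully down on its shoulder, then fit the aluminium servo plate over the shaft so that it lies flat on top of the sleeve with its long sides lined up with the long sides of the blue base (either way round). Lower both parts gently all the way rather than letting them drop, and leave the cactus, the blue bin, the screwdriver and the handset where they are.

Things in the scene. Friction and masses are not known exactly. Their poses are not given: they have to be found in the camera images.
- neck_base: blue steel base, 160 (its x) x 90 (its y) x 20 mm high, fixed to the bench; in its middle a dark round shoulder, 44 mm diameter, up to 28 mm above the bench, and on it a steel shaft, 25 mm diameter, straight to 110 mm above the bench, then tapering to 12 mm at its top, 118 mm above the bench. Origin: middle of the underside, under the shaft; z up.
- seat (a point): the middle of the shoulder's top face, on the shaft axis, 28 mm above the bench: where the sleeve's lower end belongs
- shaft_top (a point): the middle of the shaft's top end, 118 mm above the bench
- sleeve: loose white plastic tube, 48 mm outer diameter, 29 mm bore (2 mm clearance all round on the shaft), 70 mm long, standing upright on the bench; about 0.12 kg. Origin: centre of its lower end; z along its axis, up. Seated, its upper end is 98 mm above the bench and the shaft stands 20 mm out of it.
- plate: loose aluminium plate, 120 (its x) x 60 (its y) x 12 mm, 29 mm hole in its middle; on top near each end a black servo box 24 (x) x 42 (y) x 20 mm high, centred 46 mm from the middle, orange disc on it; about 0.25 kg. Starts level on the wooden block. Grip it across its 60 mm width. Origin: hole centre at the underside; z up. Seated, its underside is 98 mm above the bench.
- block: light wooden block that carries the plate at the start, 100 (its x) x 44 (its y) x 35 mm high, fixed to the bench, the plate's long side roughly along its own. Origin: middle of the underside.
- cactus: bystander: cactus in a terracotta pot, 74 mm across, 174 mm high, loose. Origin: middle of the underside.
- bin: bystander: empty open blue plastic bin, 130 (x) x 180 (y) x 70 mm high, loose. Origin: middle of the underside.
- driver: bystander: red-handled screwdriver, about 200 mm long, lying loose on the bench beyond the work. Origin: near its middle; x along it to the tip.
- handset: bystander: grey radio control handset, 100 (x) x 160 (y) mm, 46 mm high and two thin sticks to 68 mm, lying loose on the bench beyond the work. Origin: middle of the underside.
There are look-alikes about, which are no part of the job. What is meant by the plate is not pink or turquoise, and is the smaller of those in its own colour.

How it is judged:
On the way:
1. the sleeve sits fully down on the shoulder, over the shaft, with the plate not yet on it (z of sleeve in the frame of neck_base between 0.0245 and 0.0315 m and horizontal distance between sleeve and seat below 0.005 m and angle between sleeve's own z axis and vertical below 0.06 rad and horizontal distance between plate and seat above 0.06 m), for 0.2 s.
At the end, for the whole second after the job is handed in: Sleeve over the shaft, on the shoulder within 3.5 mm, upright within 3.4 degrees; plate over the shaft, on the sleeve within 4 mm, level within 3.4 degrees, servos up, long side parallel to the base's within 5 degrees either way round; both at rest (z of sleeve in the frame of neck_base between 0.0245 and 0.0315 m and horizontal distance between sleeve and seat below 0.005 m and angle between each of sleeve, plate's own z axis and vertical below 0.06 rad and z of plate in the frame of neck_base between 0.0945 and 0.102 m and horizontal distance between plate and seat below 0.007 m and angle between the x axis of plate and the x axis of neck_base, either way round below 0.09 rad and linear speed of each of sleeve, plate below 0.02 m/s and angular speed of each of sleeve, plate below 0.2 rad/s); the robot touches nothing.
It fails at once if the sleeve or the plate is dropped or slammed down the shaft (faster than 0.4 m/s, as after a free fall of over 8 mm) ((horizontal distance between sleeve and seat below 0.01 m and z of sleeve in the frame of neck_base below 0.118 m and linear speed of sleeve above 0.4 m/s) or (horizontal distance between plate and seat below 0.01 m and z of plate in the frame of neck_base below 0.13 m and linear speed of plate above 0.4 m/s)).
It fails at once if the potted cactus is moved by more than 25 mm (distance of cactus from where it was at the start of the episode above 0.025 m).
It fails at once if the blue bin is moved by more than 25 mm (distance of bin from where it was at the start of the episode above 0.025 m).
It fails at once if the screwdriver is moved by more than 25 mm (distance of driver from where it was at the start of the episode above 0.025 m).
It fails at once if the grey handset is moved by more than 25 mm (distance of handset from where it was at the start of the episode above 0.025 m).
It also fails if it takes over 64 s, if anything falls off the work surface, if the arm or the gripper's body presses on something with over 40 N, if the wrist force passes 120 N, or if a joint passes its speed limit or range.

ROBOT

A 6-joint arm with a two-finger parallel gripper is mounted at the origin on the work surface. World frame = base frame: x ahead of the robot, y to its left, z up, the work surface at z = 0. Lengths are in m, angles in rad, forces in N, time in s.
With the tool pointing down it reaches from about 0.325 to 0.85 m from the base axis. Payload 15.5 kg.
Tool frame: the origin (TCP) lies midway between the tips of the shut fingers; the grasp point (between the pads) lies r.grasp_offset behind it (r.grasp_offset is the distance from the TCP to the grasp point, in m); z points along the fingers, y is the direction in which the jaws open and shut (so a half turn about z gives the same grasp; the last joint's range is limited). The gripper opens to 91 mm and grips with 3 to 60 N. Pads are 32 mm wide; open, the fingers measure 118 mm over their backs; the gripper's body (76 mm by 178 mm) begins 60 mm behind the grasp point.
Start: joints at [-1.355, 0.494, 1.345, -0, 1.302, -0.096], TCP at [0.191, -0.595, 0.214] pointing down, gripper open.
Joint ranges: [-2.91, 2.91], [-0.82, 2.16], [0.22, 2.67], [-1.22, 4.37], [0.12, 2.79], [-3.08, 3.08]. Speed limits (rad/s): [1.89, 1.89, 2.57, 3.01, 3.01, 3.01].

INTERFACE

Orientations are given as a unit quaternion [w, x, y, z].
In Python, from station import r gives the robot as it stands.
- The arm moves only by the tool play_rows, never from a script. Its argument "commands" is a list that holds one entry, the list of rows, each a list of 6 numbers: the shift along the world's x, y, z in units of 30 mm (1.0 is 30 mm), then the turn, a rotation vector about the world's x, y, z in units of 5 degrees (1.0 is 5 degrees). A call has 1 to 5 rows; each row shifts and turns the pose as measured when the row begins; what a row does not reach is not made up. A row lasts 1/12 s, in which the tool goes at most 41.7 mm and 7.16 degrees, less where a joint would pass 70% of its speed; a pose out of reach is approached as far as the arm can. A call is refused whole if a number of a shift passes 1 or a number of a turn 1, either way. A call with a gripper value outside its range is refused whole. "gripper" is the opening, from 0 (shut) to 1 (fully open), set as the call begins (left out, the last holds). The fingers move at their own pace and stop on an object; the grip force is fixed at half the most. Time passes only in rows, so rows that do not move let the fingers close. It gives the time, the measured TCP pose, the force and the opening at its end, in the units of the state.
- r.observe(): the state, without advancing time (a new reading comes with each control period).
- r.get_image(name): name is "scene" or "top"; returns a dict with "color" (480x640x3 uint8, red, green, blue), "intrinsics" (3x3 intrinsics, pixels), "R" (3x3) and "t" (3): a world point X has camera coordinates R X + t. Camera axes: x right, y down, z forward; pixel columns grow to the right and rows downward; lengths in m; the calibration is good to about 2 mm. A picture is of the moment at which its call begins. There is no depth.
- r.job_done(): hands the job in, once; it reports no verdict.
The state is a dict: "clock": time; "q": joint angles; "joint_vel": joint speeds; "joint_torque": joint torques, N m; "ee_pos": TCP position; "ee_rot": TCP orientation; "wrist_force": force on the tool from outside, world axes, zero at the start; "wrist_torque": the same for the moment, N m; "width": finger opening in m.
Only numpy, scipy, OpenCV 4.12 (cv2) and the standard library are available. Lean on these libraries where they do the work, as an engineer would, in place of code of your own. Each camera call takes 0.05 s, during which the arm holds its last target. There are 200 camera calls.

## Working session

There is one attempt and no reset: what is moved stays moved. The work goes in short steps, Python scripts to look and compute and a tool call to move; the robot and the scene stay as the last step left them, time stands still between calls to the robot, and variables do not carry over. Pictures are saved under pics/ and viewed, about 8 in all and at most 12, crops included, and the job is handed in when it is done.

Besides the shell and the picture viewer there is one more tool, called after "Call:" in YAML: its name, and indented under it one key for each argument. play_rows: Moves the arm, as the interface text tells. Its arguments: {"type":"object","properties":{"commands":{"type":"array"},"gripper":{"type":"number"}},"required":["commands"]}

```bash
mkdir -p pics; cat > h.py <<'E'
import numpy as np, cv2
from station import r
def shot(n,f=None):
    d=r.get_image(n)
    if f: cv2.imwrite('pics/'+f,d['color'][:,:,::-1])
    return d
def ray(d,u,v,z):
    R=np.array(d['R']);t=np.array(d['t']);K=np.array(d['intrinsics'])
    c=-R.T@t; w=R.T@np.linalg.solve(K,[u,v,1.]); return c+w*(z-c[2])/w[2]
def proj(d,X):
    p=np.array(d['intrinsics'])@(np.array(d['R'])@np.array(X)+np.array(d['t'])); return p[:2]/p[2]
E
python3 - <<'E'
from h import *
import pickle
for n in ('top','scene'):
    d=shot(n,n+'0.png'); pickle.dump({k:np.array(d[k]) for k in('color','intrinsics','R','t')},open(n+'0.pkl','wb'))
    R=np.array(d['R']);print(n,-R.T@np.array(d['t']),R.round(2).tolist())
print(r.observe(),r.grasp_offset)
E
```

```text
top [ 0.46197385 -0.01902232  1.03903931] [[-0.0, -1.0, 0.01], [-1.0, 0.0, -0.09], [0.09, -0.01, -1.0]]
scene [0.97212837 0.67272373 0.84727801] [[-0.86, 0.51, 0.01], [0.33, 0.57, -0.75], [-0.39, -0.64, -0.66]]
{'clock': 0.1, 'q': array([-1.35551719e+00,  4.94108166e-01,  1.34607293e+00,  4.13091271e-06,
        1.30247798e+00, -9.55268626e-02]), 'joint_vel': array([ 5.93036357e-05, -1.52032874e-03, -2.82519394e-03,  8.31476942e-04,
       -2.03028195e-04, -2.23680002e-04]), 'joint_torque': array([ 3.37530706e-03, -8.80240345e+01, -3.82544160e+01,  7.08674965e-02,
        4.83782950e-02, -2.84061201e-05]), 'ee_pos': array([ 0.19105742, -0.59472765,  0.21340462]), 'ee_rot': array([-5.32374228e-04,  9.87949180e-01,  1.54777691e-01, -2.99198278e-05]), 'wrist_force': array([-0.51879977, -0.03070986, -1.19866149]), 'wrist_torque': array([0.00272543, 0.02260764, 0.02650411]), 'width': 0.09171483710223771} 0.0188
```

View pics/top0.png

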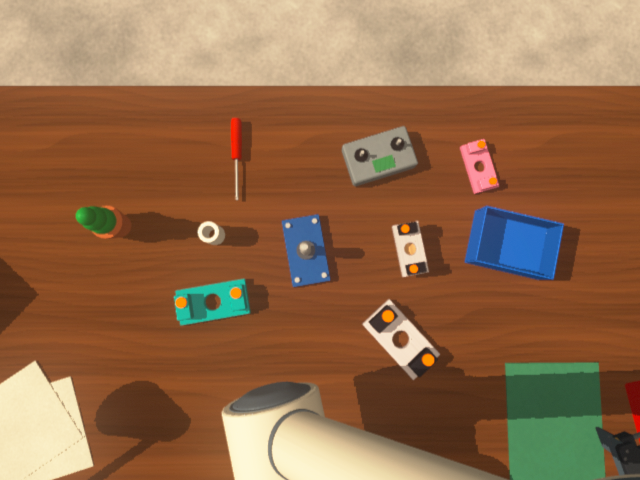

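View pics/scene0.png

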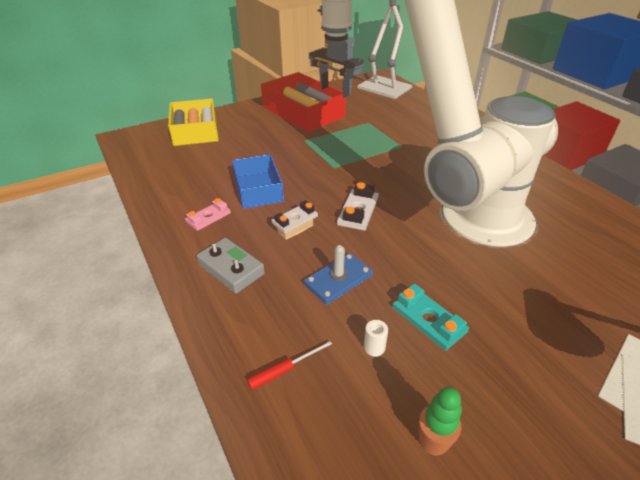

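Top view: plate on the block at (410,249), the smaller white one; sleeve at (210,232); base with shaft at (306,250). The larger white, turquoise and pink plates are look-alikes.

```bash
cat > m.py <<'E'
from h import *
import pickle
d=pickle.load(open('top0.pkl','rb')); s=pickle.load(open('scene0.pkl','rb'))
hsv=cv2.cvtColor(d['color'],cv2.COLOR_RGB2HSV)
def blobs(m,x0,x1,y0,y1,amin=20):
    k=np.zeros(m.shape,np.uint8);k[y0:y1,x0:x1]=m[y0:y1,x0:x1]
    cs,_=cv2.findContours(k,cv2.RETR_LIST,cv2.CHAIN_APPROX_NONE)
    return [c for c in cs if cv2.contourArea(c)>=amin]
def rectw(c,z):
    P=np.array([ray(d,*p,z)[:2] for p in c[:,0,:]+0.0],np.float32)
    (cx,cy),sz,a=cv2.minAreaRect(P); bx=cv2.boxPoints(((cx,cy),sz,a))
    e=max((bx[1]-bx[0],bx[2]-bx[1]),key=np.linalg.norm)
    return (cx,cy),np.array(sz).round(4),np.degrees(np.arctan2(e[1],e[0]))%180
blue=cv2.inRange(hsv,(100,120,60),(125,255,255))
c=max(blobs(blue,260,350,200,300),key=cv2.contourArea); print('base',rectw(c,.02))
scr=cv2.inRange(hsv,(0,0,150),(180,90,255))
for c in blobs(scr,275,335,210,292,3): (u,v),_=cv2.minEnclosingCircle(c); print('screw/shaft',u,v,ray(d,u,v,.02).round(4),cv2.contourArea(c))
org=cv2.inRange(hsv,(8,180,180),(22,255,255))
for c in blobs(org,385,435,215,285): M=cv2.moments(c);u,v=M['m10']/M['m00'],M['m01']/M['m00'];print('disc',u,v,ray(d,u,v,.068).round(4))
w=cv2.inRange(hsv,(0,0,165),(180,60,255))
for c in blobs(w,190,230,215,250): print('sleeve',cv2.contourArea(c),cv2.fitEllipse(c),ray(d,*cv2.fitEllipse(c)[0],.07).round(4))
for c in blobs(w,385,435,215,285,100): print('plate',cv2.contourArea(c),rectw(c,.047))
cr=lambda i,x,y,w,h:cv2.resize(i[y:y+h,x:x+w,::-1],(400,300),interpolation=cv2.INTER_CUBIC)
cv2.imwrite('pics/crop.png',np.vstack([np.hstack([cr(d['color'],170,205,80,60),cr(d['color'],250,205,120,90)]),np.hstack([cr(d['color'],360,205,100,75),cr(s['color'],300,230,120,90)])]))
E
python3 m.py
```

```text
base ((0.5373678803443909, -0.0017430298030376434), array([0.157 , 0.0878]), np.float32(9.805515))
screw/shaft 296.5 279.5 [0.4681 0.0193 0.02  ] 21.0
screw/shaft 323.5 274.5 [ 0.4796 -0.0441  0.02  ] 22.0
screw/shaft 302.9375 247.1875 [0.5441 0.0041 0.02  ] 56.5
screw/shaft 287.0 225.0 [0.5969 0.0418 0.02  ] 20.0
screw/shaft 313.9090881347656 220.18182373046875 [ 0.6083 -0.022   0.02  ] 21.0
disc 413.29347826086956 268.2536231884058 [ 0.4919 -0.2444  0.068 ]
disc 404.67399267399264 228.2271062271062 [ 0.5824 -0.2271  0.068 ]
sleeve 165.5 ((207.92185974121094, 231.70550537109375), (14.375853538513184, 14.820064544677734), 175.5279083251953) [0.5757 0.2163 0.07  ]
sleeve 290.5 ((207.9119873046875, 231.61436462402344), (18.9571475982666, 19.63216209411621), 58.79636764526367) [0.5759 0.2164 0.07  ]
plate 159.5 ((0.5386061072349548, -0.24221408367156982), array([0.0323, 0.0313]), np.float32(44.240475))
plate 725.0 ((0.5385022163391113, -0.2428330034017563), array([0.1157, 0.0595]), np.float32(10.520769))
```

View pics/crop.png

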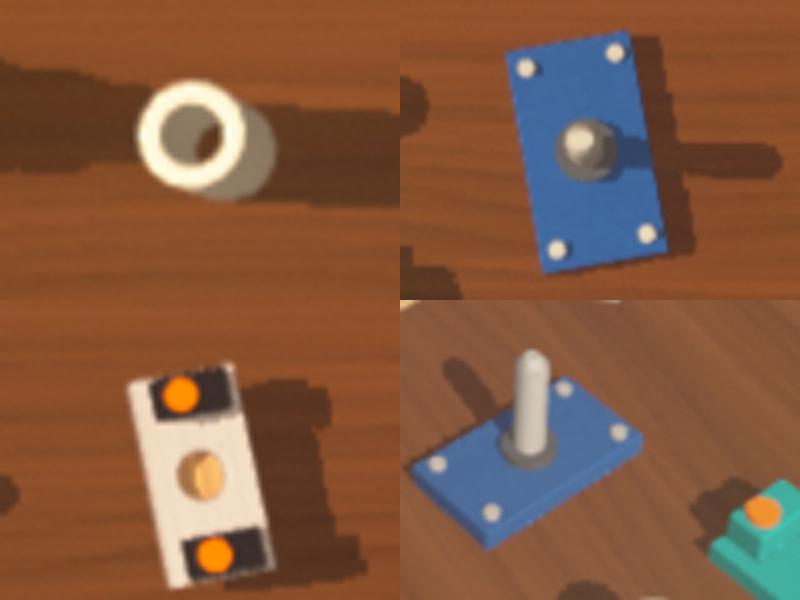

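Crops confirm: sleeve upright at about (0.576, 0.216), shaft at (0.538, -0.0015) with base angle 9.8°, plate at (0.5385, -0.2425) with angle 10.5°. The jaw axis is now at 107.8°. I'll turn it to about 100° and go to the sleeve.

Call:
play_rows:
  commands:
    - [[0.45,1,0,0,0,-0.4],[0.45,1,0,0,0,-0.4],[0.45,1,0,0,0,-0.4],[0.45,1,0,0,0,-0.4],[0.45,1,0,0,0,0]]
  gripper: 1

```text
clock: 0.52
ee_pos: [0.2571, -0.4438, 0.2109]
ee_rot: [-0.001, 0.997, 0.079, -0.001]
wrist_force: [0.8, -0.6, -0.5]
width: 0.0911
```

Call:
play_rows:
  commands:
    - [[0.45,1,0,0,0,0],[0.45,1,0,0,0,0],[0.45,1,0,0,0,0],[0.45,1,0,0,0,0],[0.45,1,0,0,0,0]]

```text
clock: 0.93
ee_pos: [0.3255, -0.2854, 0.21]
ee_rot: [-0.002, 0.997, 0.078, -0.001]
wrist_force: [1.0, -0.4, 1.2]
width: 0.091
```

Call:
play_rows:
  commands:
    - [[0.45,1,0,0,0,0],[0.45,1,0,0,0,0],[0.45,1,0,0,0,0],[0.45,1,0,0,0,0],[0.45,1,0,0,0,0]]

```text
clock: 1.35
ee_pos: [0.3938, -0.1271, 0.2097]
ee_rot: [-0.002, 0.997, 0.077, -0.001]
wrist_force: [0.6, -0.6, 0.6]
width: 0.0913
```

Call:
play_rows:
  commands:
    - [[0.45,1,0,0,0,0],[0.45,1,0,0,0,0],[0.45,1,0,0,0,0],[0.45,1,0,0,0,0],[0.45,1,0,0,0,0]]

```text
clock: 1.77
ee_pos: [0.4623, 0.0318, 0.2095]
ee_rot: [-0.002, 0.997, 0.077, -0.002]
wrist_force: [1.4, -0.9, 1.3]
width: 0.0912
```

Call:
play_rows:
  commands:
    - [[0.65,1,0,0,0,0.2],[0.65,1,0,0,0,0],[0.65,1,0,0,0,0],[0.65,1,0,0,0,0],[0.65,1,0,0,0,0]]

```text
clock: 2.18
ee_pos: [0.5605, 0.1914, 0.2087]
ee_rot: [-0.002, 0.996, 0.087, -0.003]
wrist_force: [0.1, -0.2, 0.5]
width: 0.0913
```

Call:
play_rows:
  commands:
    - [[0.3,0.6,0,0,0,0],[0,0,0,0,0,0],[0,0,-1,0,0,0],[0,0,-1,0,0,0],[0,0,0,0,0,0]]

```text
clock: 2.6
ee_pos: [0.5731, 0.2177, 0.1463]
ee_rot: [-0.003, 0.996, 0.09, -0.001]
wrist_force: [-2.0, -0.1, -0.7]
width: 0.091
```

Call:
play_rows:
  commands:
    - [[0.1,-0.05,-1,0,0,0],[0,0,-1,0,0,0],[0,0,-0.9,0,0,0],[0,0,-0.6,0,0,0],[0,0,0,0,0,0]]

```text
clock: 3.02
ee_pos: [0.5768, 0.2143, 0.0424]
ee_rot: [-0.003, 0.996, 0.09, -0.0]
wrist_force: [-0.8, -1.1, -0.0]
width: 0.0908
```

```bash
python3 - <<'E'
from h import *
o=r.observe();print(o['ee_pos'],o['ee_rot'])
d=shot('scene');t=shot('top')
cr=lambda i,x,y,w,h:cv2.resize(i[y:y+h,x:x+w,::-1],(400,300),interpolation=cv2.INTER_CUBIC)
cv2.imwrite('pics/g1.png',np.hstack([cr(d['color'],300,265,150,112),cr(t['color'],140,180,140,105)]))
E
```

```text
[0.57678886 0.21433173 0.04238629] [-2.53427332e-03  9.95962418e-01  8.97343622e-02 -4.29043882e-04]
```

View pics/g1.png

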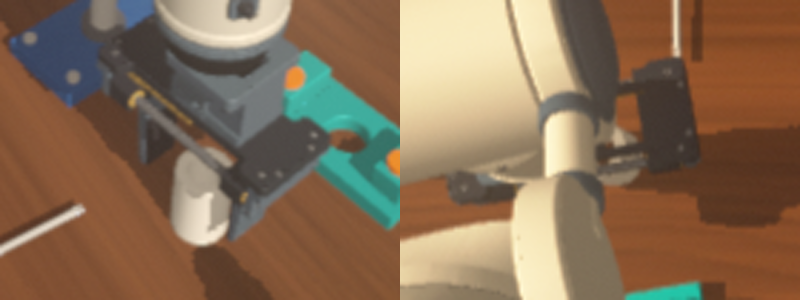

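Both views show the fingers astride the sleeve and clear of everything else. I'll go down 11 mm more and close.

Call:
play_rows:
  commands:
    - [[0,0.05,-0.37,0,0,0],[0,0,0,0,0,0]]

```text
clock: 3.28
ee_pos: [0.5804, 0.2167, 0.0371]
ee_rot: [-0.003, 0.996, 0.09, 0.004]
wrist_force: [-0.7, -0.0, -0.4]
width: 0.0913
```

Call:
play_rows:
  commands:
    - [[0,0,0,0,0,0],[0,0,0,0,0,0],[0,0,0,0,0,0],[0,0,0,0,0,0],[0,0,0,0,0,0]]
  gripper: 0

```text
clock: 3.7
ee_pos: [0.5824, 0.2173, 0.0408]
ee_rot: [-0.004, 0.996, 0.09, 0.006]
wrist_force: [-0.9, 0.2, -0.1]
width: 0.0608
```

Call:
play_rows:
  commands:
    - [[0,0,0,0,0,0],[0,0,0,0,0,0],[0,0,0,0,0,0],[0,0,0,0,0,0],[0,0,0,0,0,0]]

```text
clock: 4.12
ee_pos: [0.5825, 0.2174, 0.0411]
ee_rot: [-0.004, 0.996, 0.09, 0.006]
wrist_force: [0.8, 0.3, 1.3]
width: 0.0481
```

Call:
play_rows:
  commands:
    - [[0,0,0.5,0,0,0],[0,0,1,0,0,0],[0,0,1,0,0,0],[0,0,1,0,0,0],[0,0,1,0,0,0]]

```text
clock: 4.53
ee_pos: [0.5768, 0.2158, 0.1732]
ee_rot: [-0.002, 0.996, 0.09, -0.001]
wrist_force: [1.6, 0.6, -0.5]
width: 0.0479
```

Call:
play_rows:
  commands:
    - [[0,0,0.1,0,0,0],[0,0,0,0,0,0],[0,0,0,0,0,0]]

```text
clock: 4.78
ee_pos: [0.5795, 0.2165, 0.183]
ee_rot: [-0.003, 0.996, 0.09, 0.004]
wrist_force: [0.5, -0.0, -0.8]
width: 0.0481
```

```bash
python3 - <<'E'
from h import *
o=r.observe();print(o['ee_pos'],o['ee_rot'],o['q'],o['joint_torque'],o['wrist_torque'])
from scipy.spatial.transform import Rotation as Ro
q=o['ee_rot'];print(Ro.from_quat([*q[1:],q[0]]).as_matrix().round(4))
d=shot('scene');t=shot('top')
u,v=proj(d,[.577,.216,.17]);print(u,v,proj(d,o['ee_pos']))
x,y=int(u)-75,int(v)-60
cr=lambda i,x,y,w,h:cv2.resize(i[y:y+h,x:x+w,::-1],(400,300),interpolation=cv2.INTER_CUBIC)
cv2.imwrite('pics/g2.png',np.hstack([cr(d['color'],x,y,150,112),cr(t['color'],140,180,140,105)]));print(x,y)
E
```

```text
[0.579545   0.21653367 0.18295371] [-0.00324144  0.99595871  0.08967318  0.00380399] [0.25815143 0.51006504 1.40847206 0.00545929 1.21447363 1.6474755 ] [ 6.40141731e-02 -9.00393248e+01 -3.73328090e+01  6.68759015e-02
  2.21108934e-01  1.51886994e-03] [-0.00805251  0.0134321   0.00855678]
[[ 0.9839  0.1786  0.007 ]
 [ 0.1786 -0.9839  0.0071]
 [ 0.0082 -0.0058 -1.    ]]
379.9269505487321 297.5215560189434 [379.57714133 293.84500944]
304 237
```

View pics/g2.png

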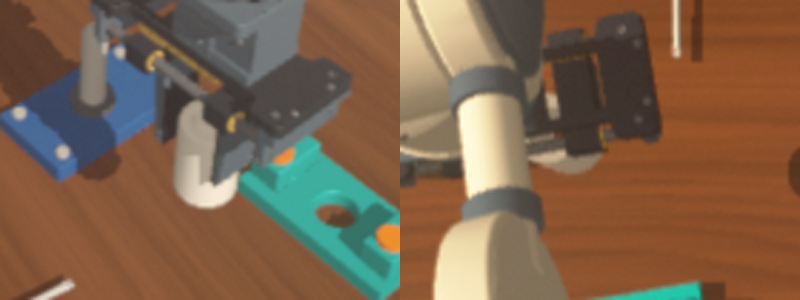

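The sleeve is held, hanging upright between the pads, bottom at about row 314 in the scene picture. I'll measure where its axis lies relative to the TCP from its lower rim.

```bash
cat > rim.py <<'E'
from h import *
from scipy.optimize import least_squares
def rim(zb,box,rad=.024,f='rim.png'):
    d=shot('scene');x0,y0,x1,y1=box
    im=d['color'][y0:y1,x0:x1]; h=cv2.cvtColor(im,cv2.COLOR_RGB2HSV)
    m=cv2.inRange(h,(0,0,115),(180,75,255))
    n,l,st,_=cv2.connectedComponentsWithStats(m); k=1+np.argmax(st[1:,4]); m=(l==k)
    cols=np.where(m.any(0))[0]; vb=np.array([np.where(m[:,c])[0].max() for c in cols])
    P=np.array([ray(d,c+x0,v+y0+.5,zb)[:2] for c,v in zip(cols,vb)])
    print('cols',cols[0]+x0,cols[-1]+x0,'vmax',vb.max()+y0)
    P=P[3:-3]
    s=least_squares(lambda c:np.hypot(*(P-c).T)-rad,P.mean(0)-[.01,.01],loss='soft_l1',f_scale=.001)
    o=im[:,:,::-1].copy(); o[vb,cols]=(0,0,255)
    cv2.imwrite('pics/'+f,cv2.resize(o,None,fx=5,fy=5,interpolation=cv2.INTER_NEAREST))
    e=r.observe()['ee_pos'];print('axis',s.x,'rms',np.sqrt((s.fun**2).mean()),'rel tcp',s.x-e[:2],'tcp',e,'to shaft',np.array([.538,-.0015])-s.x)
E
python3 -c "
from rim import *
rim(.142,(355,265,405,325))
# reference: same camera, initial picture sleeve on bench
import pickle,h
s=pickle.load(open('scene0.pkl','rb'))
import rim as R
R.shot=lambda n:s
R.rim(0.,(355,315,400,362),f='rim0.png')"
```

```text
cols 370 399 vmax 314
axis [0.57098837 0.21531821] rms 0.004395426235678113 rel tcp [-0.00772831 -0.001004  ] tcp [0.57871668 0.21632221 0.18149723] to shaft [-0.03298837 -0.21681821]
cols 364 387 vmax 356
axis [0.57477071 0.21561313] rms 0.0008487526360890843 rel tcp [-0.00394598 -0.00070908] tcp [0.57871668 0.21632221 0.18149723] to shaft [-0.03677071 -0.21711313]
```

```bash
cd pics; python3 -c "
import cv2,numpy as np
a=cv2.imread('rim.png');b=cv2.imread('rim0.png');h=max(a.shape[0],b.shape[0])
p=lambda i:cv2.copyMakeBorder(i,0,h-i.shape[0],0,5,cv2.BORDER_CONSTANT)
cv2.imwrite('rims.png',np.hstack([p(a),p(b)]))"
```

```text
(no output)
```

View pics/rims.png

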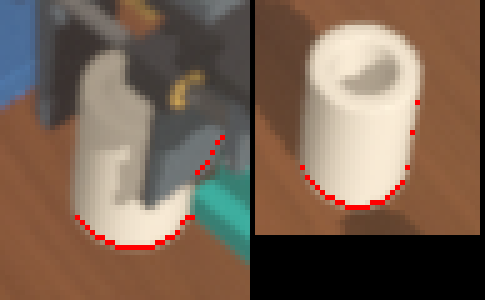

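The held fit took in finger pixels on the right, so I'll repeat it without them and then carry the sleeve over.

```bash
python3 -c "
from rim import *
rim(.1405,(355,265,394,325))"
```

```text
cols 370 393 vmax 314
axis [0.57071782 0.21439632] rms 0.0005558715896928747 rel tcp [-0.00801141 -0.00190111] tcp [0.57872923 0.21629743 0.18147491] to shaft [-0.03271782 -0.21589632]
```

Call:
play_rows:
  commands:
    - [[-0.2,-1,0.1,0,0,0],[-0.2,-1,0,0,0,0],[-0.2,-1,0,0,0,0],[-0.2,-1,0,0,0,0],[-0.2,-1,0,0,0,0]]

```text
clock: 5.4
ee_pos: [0.5459, 0.0666, 0.1791]
ee_rot: [-0.004, 0.996, 0.093, -0.001]
wrist_force: [0.6, -0.8, -0.9]
width: 0.0479
```

Call:
play_rows:
  commands:
    - [[0,-1,0.1,0,0,0],[0,-1,0,0,0,0],[0,-0.2,0,0,0,0],[0,0,0,0,0,0]]

```text
clock: 5.73
ee_pos: [0.5421, -0.0072, 0.1787]
ee_rot: [-0.004, 0.996, 0.091, -0.005]
wrist_force: [0.6, -0.1, -1.3]
width: 0.048
```

```bash
python3 - <<'E'
from h import *
o=r.observe();q=o['ee_rot'];print(o['ee_pos'],q,o['q'])
from scipy.spatial.transform import Rotation as Ro
print(Ro.from_quat([*q[1:],q[0]]).as_matrix()[:,2])
d=shot('scene');u,v=proj(d,[.538,-.0015,.118]);print(u,v)
x,y=int(u)-40,int(v)-40
cv2.imwrite('pics/s3.png',cv2.resize(d['color'][y:y+90,x:x+80,::-1],None,fx=6,fy=6,interpolation=cv2.INTER_NEAREST));print(x,y)
E
```

```text
[ 0.54209032 -0.00719405  0.17872007] [-0.00373523  0.99579686  0.09140187 -0.00451156] [-0.12692172  0.42155606  1.58720205  0.00586528  1.14326886  1.25835249]
[-0.00966801  0.00661433 -0.99993139]
339.02357163316043 246.96943213708815
299 206
```

View pics/s3.png

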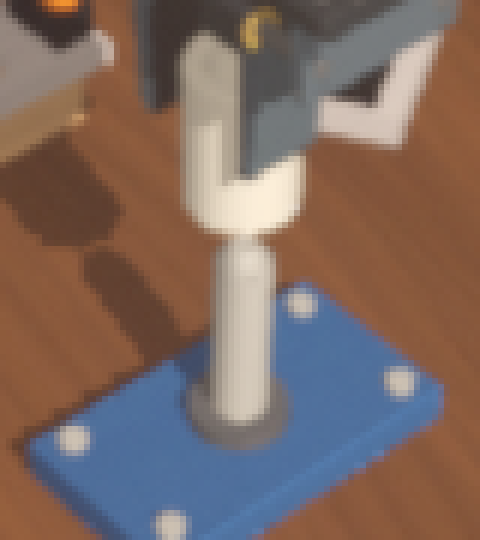

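Held sleeve and shaft line up in the camera's left-right direction. The depth direction still needs checking, so I'll fit the rim and get the shaft position from this same camera via the four screws.

```bash
python3 - <<'E'
from rim import *
import pickle
s=pickle.load(open('scene0.pkl','rb'))
h=cv2.cvtColor(s['color'],cv2.COLOR_RGB2HSV)
m=cv2.inRange(h,(0,0,135),(180,90,255));pts=[]
for (u,v) in [(311,279),(327,293),(349,257),(365,269)]:
    k=np.zeros_like(m);k[v-6:v+7,u-6:u+7]=m[v-6:v+7,u-6:u+7];M=cv2.moments(k,True)
    if M['m00']: p=(M['m10']/M['m00'],M['m01']/M['m00']);w=ray(s,*p,.02);pts.append(w);print(np.round(p,1),w[:2].round(4),M['m00'])
print(np.mean(pts,0))
rim(.1377,(325,225,353,250))
E
```

```text
[310.7 278.9] [ 0.6056 -0.0254] 29.0
[327.1 293.3] [0.5944 0.0379] 35.0
[346.4 256.6] [ 0.4827 -0.0495] 59.0
[365.4 269.2] [0.4653 0.0159] 37.0
[ 0.53698168 -0.00529555  0.02      ]
cols 330 352 vmax 249
axis [0.5431731  0.00366977] rms 0.004766284846458841 rel tcp [0.00098586 0.00926093] tcp [ 0.54218724 -0.00559116  0.17881194] to shaft [-0.0051731  -0.00516977]
```

```bash
cat > rim2.py <<'E'
from h import *
from scipy.optimize import least_squares
from scipy.spatial.transform import Rotation as Ro
def rim2(zb,u0,u1,v0,v1,skip,sh=(.5375,-.0018)):
    d=shot('scene');h=cv2.cvtColor(d['color'],cv2.COLOR_RGB2HSV);m=cv2.inRange(h,(0,0,115),(180,75,255))>0
    P=[];o=[]
    for c in range(u0,u1):
        if skip[0]<=c<=skip[1]: continue
        w=np.where(m[v0:v1,c])[0]
        if len(w): P.append(ray(d,c,v0+w.max()+.5,zb)[:2]);o.append((c,v0+int(w.max())))
    P=np.array(P);s=least_squares(lambda c:np.hypot(*(P-c).T)-.024,P.mean(0)-[.01,.01],loss='soft_l1',f_scale=.001)
    e=r.observe();q=e['ee_rot'];print(o)
    print('axis',s.x.round(4),'rms',np.sqrt((s.fun**2).mean()).round(5),'rel',(s.x-e['ee_pos'][:2]).round(4),'tcp',e['ee_pos'].round(4),'to shaft',(np.array(sh)-s.x).round(4),'z',Ro.from_quat([*q[1:],q[0]]).as_matrix()[:,2].round(4))
E
python3 -c "
from rim2 import *
rim2(.1377,330,349,230,247,(335,345))"
```

```text
[(330, 240), (331, 241), (332, 242), (333, 243), (334, 244), (346, 243), (347, 243), (348, 242)]
axis [ 0.5327 -0.008 ] rms 0.00072 rel [-0.0095 -0.003 ] tcp [ 0.5423 -0.0049  0.179 ] to shaft [0.0048 0.0062] z [-0.0093  0.0069 -0.9999]
```

Call:
play_rows:
  commands:
    - [[0,0,0,0,-0.24,0],[0,0,0,0,0,0]]

```text
clock: 6.05
ee_pos: [0.5424, -0.0026, 0.1784]
ee_rot: [-0.003, 0.996, 0.094, 0.006]
wrist_force: [-0.2, 0.4, 0.1]
width: 0.0477
```

Call:
play_rows:
  commands:
    - [[0.12,0.1,0,0,0,0],[0,0,0,0,0,0],[0,0,0,0,0,0]]

```text
clock: 6.3
ee_pos: [0.5463, 0.0034, 0.1783]
ee_rot: [-0.003, 0.995, 0.095, 0.005]
wrist_force: [-0.1, 0.1, -0.8]
width: 0.0481
```

```bash
python3 -c "
from rim2 import *
rim2(.1375,326,349,225,249,(333,345))"
```

```text
[(330, 243), (331, 244), (332, 245), (346, 247), (347, 246), (348, 245)]
axis [0.5379 0.0014] rms 0.00061 rel [-0.0085 -0.002 ] tcp [0.5464 0.0034 0.1783] to shaft [-0.0004 -0.0032] z [ 0.0101  0.008  -0.9999]
```

Call:
play_rows:
  commands:
    - [[0,-0.08,0,0,0,0],[0,0,0,0,0,0],[0,0,-0.2,0,0,0],[0,0,-0.2,0,0,0],[0,0,-0.2,0,0,0]]

```text
clock: 6.77
ee_pos: [0.5473, 0.0009, 0.1599]
ee_rot: [-0.003, 0.995, 0.096, 0.006]
wrist_force: [0.5, 0.3, -0.7]
width: 0.048
```

Call:
play_rows:
  commands:
    - [[-0.05,0,-0.15,0,0,0],[0,0,-0.15,0,0,0],[0,0,-0.15,0,0,0]]

```text
clock: 7.02
ee_pos: [0.545, 0.0008, 0.1438]
ee_rot: [-0.003, 0.995, 0.095, 0.005]
wrist_force: [0.1, 0.8, -0.4]
width: 0.0479
```

Bottom is at about 103 mm, past the taper, with no force on the wrist. I'll continue down.

Call:
play_rows:
  commands:
    - [[0,0,-0.2,0,0,0],[0,0,-0.2,0,0,0],[0,0,-0.2,0,0,0]]

```text
clock: 7.27
ee_pos: [0.5449, 0.0008, 0.1239]
ee_rot: [-0.003, 0.995, 0.095, 0.005]
wrist_force: [0.4, 0.2, -1.0]
width: 0.0482
```

```bash
python3 - <<'E'
from h import *
o=r.observe();print(o['ee_pos'],o['wrist_force'],o['wrist_torque'])
d=shot('scene')
cv2.imwrite('pics/s4.png',cv2.resize(d['color'][195:290,290:390,::-1],None,fx=5,fy=5,interpolation=cv2.INTER_NEAREST))
E
```

```text
[0.54488992 0.00075779 0.12393699] [ 0.41466346  0.19775505 -1.0005632 ] [ 0.05990288 -0.05987667 -0.00860419]
```

View pics/s4.png

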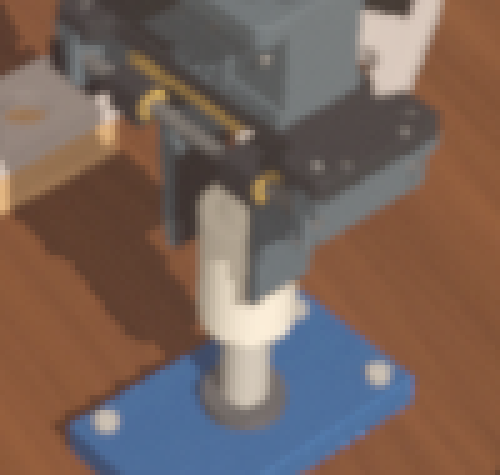

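The sleeve is threaded on the shaft and centred. Lowering on.

Call:
play_rows:
  commands:
    - [[0,0,-0.2,0,0,0],[0,0,-0.2,0,0,0],[0,0,-0.2,0,0,0],[0,0,-0.2,0,0,0],[0,0,-0.2,0,0,0]]

```text
clock: 7.73
ee_pos: [0.5448, 0.0008, 0.0904]
ee_rot: [-0.003, 0.995, 0.095, 0.005]
wrist_force: [0.0, 0.2, -1.5]
width: 0.0478
```

Call:
play_rows:
  commands:
    - [[0,0,-0.15,0,0,0],[0,0,-0.15,0,0,0],[0,0,-0.1,0,0,0]]

```text
clock: 7.98
ee_pos: [0.5444, 0.0008, 0.0762]
ee_rot: [-0.004, 0.995, 0.095, 0.005]
wrist_force: [-0.6, 0.5, -0.2]
width: 0.0481
```

Call:
play_rows:
  commands:
    - [[0,0,-0.06,0,0,0],[0,0,-0.06,0,0,0],[0,0,-0.05,0,0,0]]

```text
clock: 8.23
ee_pos: [0.5444, 0.0008, 0.0703]
ee_rot: [-0.004, 0.995, 0.095, 0.004]
wrist_force: [0.2, 0.0, -1.4]
width: 0.0479
```

Call:
play_rows:
  commands:
    - [[0,0,-0.04,0,0,0],[0,0,-0.04,0,0,0]]

```text
clock: 8.4
ee_pos: [0.5447, 0.001, 0.0687]
ee_rot: [-0.004, 0.995, 0.095, 0.005]
wrist_force: [-10.5, 5.3, 38.8]
width: 0.0478
```

Call:
play_rows:
  commands:
    - [[0,0,-0.04,0,0,0],[0,0,-0.04,0,0,0]]

```text
clock: 8.57
ee_pos: [0.5447, 0.0012, 0.0687]
ee_rot: [-0.004, 0.995, 0.095, 0.006]
wrist_force: [-7.6, 0.2, 24.1]
width: 0.048
```

Contact at TCP z 0.0687, as predicted for seated. I'll open and lift.

Call:
play_rows:
  commands:
    - [[0,0,0,0,0,0],[0,0,0,0,0,0],[0,0,0,0,0,0],[0,0,0,0,0,0],[0,0,0,0,0,0]]
  gripper: 1

```text
clock: 8.98
ee_pos: [0.5456, 0.0011, 0.0702]
ee_rot: [-0.003, 0.995, 0.095, 0.007]
wrist_force: [-0.0, 0.2, 0.4]
width: 0.0786
```

Call:
play_rows:
  commands:
    - [[0,0,0,0,0,0],[0,0,0,0,0,0],[0,0,0,0,0,0],[0,0,0,0,0,0],[0,0,0,0,0,0]]

```text
clock: 9.4
ee_pos: [0.5455, 0.0011, 0.0697]
ee_rot: [-0.003, 0.995, 0.095, 0.007]
wrist_force: [0.8, -0.3, -0.2]
width: 0.0915
```

Call:
play_rows:
  commands:
    - [[0,0,0.5,0,0,0],[0,0,1,0,0,0],[0,0,1,0,0,0],[0,0,1,0,0,0],[0,0,0.5,0,0,0]]

```text
clock: 9.82
ee_pos: [0.5418, 0.0014, 0.1902]
ee_rot: [-0.004, 0.995, 0.095, 0.002]
wrist_force: [0.9, -0.9, 0.4]
width: 0.0914
```

Call:
play_rows:
  commands:
    - [[0,-1,0,0,0,0],[0,-1,0,0,0,0],[0,-1,0,0,0,0],[0,-1,0,0,0,0],[0,-1,0,0,0,0]]

```text
clock: 10.23
ee_pos: [0.5435, -0.1489, 0.1963]
ee_rot: [-0.004, 0.995, 0.099, 0.007]
wrist_force: [0.9, -0.4, 1.1]
width: 0.091
```

Call:
play_rows:
  commands:
    - [[0,-1,0,0,0,0],[-0.05,-1,0,0,0,0],[-0.05,-0.8,0,-0.1,0.15,-0.15],[0,0,0,0,0,0],[0,0,0,0,0,0]]

```text
clock: 10.65
ee_pos: [0.5392, -0.2431, 0.1962]
ee_rot: [0.001, 0.996, 0.09, -0.0]
wrist_force: [-0.1, 0.8, -0.2]
width: 0.091
```

```bash
python3 - <<'E'
from h import *
from scipy.spatial.transform import Rotation as Ro
o=r.observe();q=o['ee_rot'];M=Ro.from_quat([*q[1:],q[0]]).as_matrix();print(o['ee_pos'],M[:,2],np.degrees(np.arctan2(-M[1,1],-M[0,1]))%180)
d=shot('scene')
a=d['color'][195:290,300:380,::-1];b=d['color'][130:250,220:380,::-1]
cv2.imwrite('pics/s5.png',np.hstack([cv2.resize(a,(400,475)),cv2.resize(b,(400,475)) if 0 else cv2.copyMakeBorder(cv2.resize(b,(400,300)),0,175,0,0,cv2.BORDER_CONSTANT)]))
# seated sleeve lower rim / expected
for p in ([.538,-.0013,.098],[.538,-.0013,.118]): print(proj(d,p))
t=shot('top');h=cv2.cvtColor(t['color'],cv2.COLOR_RGB2HSV)
cv2.imwrite('pics/t5.png',t['color'][:,:,::-1])
w=cv2.inRange(h,(0,0,150),(180,60,255));k=np.zeros_like(w);k[225:275,280:335]=w[225:275,280:335]
for c in cv2.findContours(k,cv2.RETR_EXTERNAL,cv2.CHAIN_APPROX_NONE)[0]:
    if cv2.contourArea(c)>150: e=cv2.fitEllipse(c);print('sleeve top',e,ray(t,*e[0],.098))
E
```

```text
[ 0.53924918 -0.24311202  0.19619417] [-5.49588639e-04 -2.02746373e-03 -9.99997794e-01] 100.33999214436314
[338.88569416 253.03332781]
[339.06674709 247.01735315]
sleeve top ((303.50567626953125, 246.81057739257812), (19.280391693115234, 21.0806884765625), 37.56935119628906) [0.53859145 0.00109472 0.098     ]
```

View pics/s5.png

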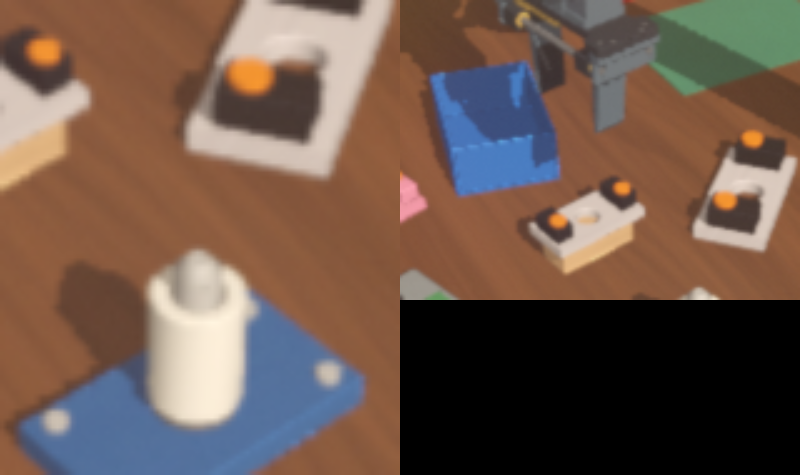

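The sleeve stands seated and upright on the shoulder. The tool is level above the plate. Descending.

Call:
play_rows:
  commands:
    - [[0,0,-1,0,0,0],[0,0,-1,0,0,0],[0,0,-1,0,0,0],[0,0,-0.8,0,0,0],[0,0,0,0,0,0]]

```text
clock: 11.17
ee_pos: [0.5412, -0.2368, 0.0812]
ee_rot: [0.002, 0.996, 0.094, 0.003]
wrist_force: [-0.4, 1.0, 0.3]
width: 0.0914
```

```bash
cat > st.py <<'E'
from h import *
from scipy.spatial.transform import Rotation as Ro
o=r.observe();q=o['ee_rot'];M=Ro.from_quat([*q[1:],q[0]]).as_matrix();print(o['ee_pos'].round(4),'zdir',M[:,2].round(4),'jaw',np.degrees(np.arctan2(-M[1,1],-M[0,1]))%180,'F',o['wrist_force'].round(1),'w',o['width'],o['clock'])
E
python3 st.py
```

```text
[ 0.5412 -0.2368  0.0812] zdir [ 0.0057 -0.0038 -1.    ] jaw 100.74671558869574 F [-0.4  1.   0.3] w 0.09141020653536847 11.1667
```

Call:
play_rows:
  commands:
    - [[-0.09,-0.15,-0.5,0.04,0.06,0],[0,0,-0.6,0,0,0],[0,0,-0.5,0,0,0],[0,0,0,0,0,0],[0,0,0,0,0,0]]

```text
clock: 11.58
ee_pos: [0.5405, -0.2373, 0.0363]
ee_rot: [0.0, 0.995, 0.096, 0.001]
wrist_force: [0.7, -0.3, -0.1]
width: 0.0917
```

```bash
python3 st.py
```

```text
[ 0.5405 -0.2373  0.0363] zdir [ 1.8e-03 -1.0e-04 -1.0e+00] jaw 101.0693784851183 F [ 0.7 -0.3 -0.1] w 0.0916955708112008 11.5833
```

Call:
play_rows:
  commands:
    - [[-0.06,-0.17,-0.38,0,0,-0.1],[0,-0.05,0,0,0,0],[0,0,0,0,0,0]]

```text
clock: 11.83
ee_pos: [0.5405, -0.2443, 0.0277]
ee_rot: [0.001, 0.996, 0.092, 0.003]
wrist_force: [-0.6, -0.6, 0.7]
width: 0.0911
```

```bash
python3 st.py
```

```text
[ 0.5405 -0.2443  0.0277] zdir [ 0.0056 -0.0021 -1.    ] jaw 100.60937657831053 F [-0.6 -0.6  0.7] w 0.09111884301422989 11.8333
```

Call:
play_rows:
  commands:
    - [[-0.04,0.04,-0.2,0.02,0.07,0],[0,0,0,0,0,0]]

```text
clock: 12.0
ee_pos: [0.5397, -0.2435, 0.0224]
ee_rot: [0.001, 0.996, 0.092, 0.0]
wrist_force: [-0.9, 0.0, -0.2]
width: 0.0911
```

Call:
play_rows:
  commands:
    - [[0,0,0,0,0,0],[0,0,0,0,0,0],[0,0,0,0,0,0],[0,0,0,0,0,0],[0,0,0,0,0,0]]
  gripper: 0

```text
clock: 12.42
ee_pos: [0.5399, -0.2436, 0.0228]
ee_rot: [0.001, 0.996, 0.092, 0.0]
wrist_force: [-0.8, 0.7, -0.2]
width: 0.0605
```

Call:
play_rows:
  commands:
    - [[0,0,0,0,0,0],[0,0,0,0,0,0],[0,0,0,0,0,0],[0,0,0,0,0,0]]

```text
clock: 12.75
ee_pos: [0.5399, -0.2435, 0.0228]
ee_rot: [0.001, 0.996, 0.092, 0.0]
wrist_force: [-0.8, 0.3, -0.6]
width: 0.06
```

```bash
python3 st.py
```

```text
[ 0.5399 -0.2435  0.0228] zdir [ 7.0e-04 -1.2e-03 -1.0e+00] jaw 100.58786542493712 F [-0.8  0.3 -0.6] w 0.06004798966652491 12.75
```

Call:
play_rows:
  commands:
    - [[0,0,0.4,0,0,0],[0,0,0.9,0,0,0],[0,0,1,0,0,0],[0,0,1,0,0,0],[0,0,0.6,0,0,0]]

```text
clock: 13.17
ee_pos: [0.5357, -0.2412, 0.1421]
ee_rot: [-0.003, 0.996, 0.092, -0.004]
wrist_force: [0.1, -0.2, -1.6]
width: 0.0593
```

Call:
play_rows:
  commands:
    - [[0,1,0,0,0,0],[0,1,0,0,0,0],[0,1,0,0,0,0],[0,1,0,0,0,0],[0,1,0,0,0,0]]

```text
clock: 13.58
ee_pos: [0.5379, -0.0931, 0.1527]
ee_rot: [0.001, 0.996, 0.089, 0.002]
wrist_force: [0.6, -0.1, -3.0]
width: 0.0595
```

```bash
python3 st.py
```

```text
[ 0.5379 -0.0931  0.1527] zdir [ 0.0036 -0.0026 -1.    ] jaw 100.15473228240882 F [ 0.6 -0.1 -3. ] w 0.05951312969791194 13.5833
```

Call:
play_rows:
  commands:
    - [[0,1,0,0,0,0],[0,1,0,0,0,0],[0,0.8,0,0.03,0.04,0],[0,0,0,0,0,0],[0,0,0,0,0,0]]

```text
clock: 14.0
ee_pos: [0.5357, 0.0007, 0.1569]
ee_rot: [-0.0, 0.996, 0.091, 0.001]
wrist_force: [0.1, -1.0, -2.7]
width: 0.0598
```

```bash
python3 st.py; python3 - <<'E'
from h import *
d=shot('scene');t=shot('top')
print(proj(d,[.538,-.0013,.118]))
a=cv2.resize(d['color'][190:290,280:400,::-1],(480,400),interpolation=cv2.INTER_CUBIC);b=cv2.resize(t['color'][190:310,250:350,::-1],(320,384),interpolation=cv2.INTER_CUBIC)
cv2.imwrite('pics/s6.png',np.hstack([a,cv2.copyMakeBorder(b,0,16,0,0,cv2.BORDER_CONSTANT)]))
for n,i in(('scene',d),('top',t)):
    h=cv2.cvtColor(i['color'],cv2.COLOR_RGB2HSV);m=cv2.inRange(h,(8,160,150),(22,255,255))
    for c in cv2.findContours(m,cv2.RETR_EXTERNAL,cv2.CHAIN_APPROX_NONE)[0]:
        if cv2.contourArea(c)>15:
            M=cv2.moments(c);u,v=M['m10']/M['m00'],M['m01']/M['m00'];w=ray(i,u,v,.1527+.0122+.033)
            if abs(w[1])<.12: print(n,round(u,1),round(v,1),w.round(4))
E
```

```text
[0.5357 0.0007 0.1569] zdir [ 0.0011  0.001  -1.    ] jaw 100.41268928197547 F [ 0.1 -1.  -2.7] w 0.05978749625413464 14.0
[339.06674709 247.01735315]
scene 328.8 229.2 [0.5743 0.0098 0.1979]
top 362.5 341.1 [ 0.3491 -0.1136  0.1979]
top 362.8 332.1 [ 0.3662 -0.1145  0.1979]
top 281.2 290.4 [0.4463 0.042  0.1979]
top 320.8 287.7 [ 0.4511 -0.0342  0.1979]
top 280.1 283.5 [0.4594 0.0443 0.1979]
top 303.2 268.9 [ 4.875e-01 -3.000e-04  1.979e-01]
top 268.5 166.5 [0.6902 0.0681 0.1979]
top 296.3 161.4 [0.7003 0.0129 0.1979]
top 271.6 145.3 [0.7332 0.0621 0.1979]
top 299.6 132.9 [0.7584 0.0064 0.1979]
top 317.8 92.9 [ 0.8411 -0.0303  0.1979]
```

View pics/s6.png

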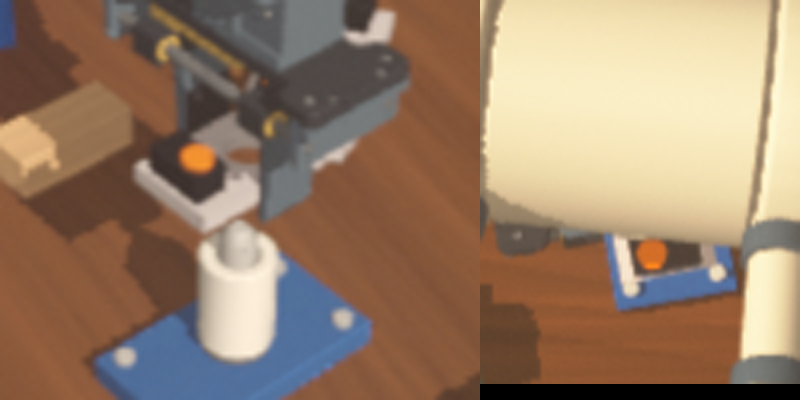

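Plate held level with no slip: the near disc's offset from the TCP is unchanged. The sleeve is still seated. I'll correct x and y, then descend gently.

Call:
play_rows:
  commands:
    - [[0.12,-0.08,-0.3,0,0,0],[0,0,-0.3,0,0,0],[0,0,-0.3,0,0,0],[0,0,-0.2,0,0,0],[0,0,0,0,0,0]]

```text
clock: 14.52
ee_pos: [0.5398, -0.0067, 0.1202]
ee_rot: [-0.0, 0.996, 0.088, 0.001]
wrist_force: [-0.7, -0.2, -3.1]
width: 0.0597
```

```bash
python3 st.py
```

```text
[ 0.5398 -0.0067  0.1202] zdir [ 1.2e-03  5.0e-04 -1.0e+00] jaw 100.07361600994042 F [-0.7 -0.2 -3.1] w 0.059740776636350884 14.5167
```

Call:
play_rows:
  commands:
    - [[0,0.13,0,0,0,0],[0,0,0,0,0,0],[0,0,0,0,0,0]]

```text
clock: 14.77
ee_pos: [0.5392, -0.003, 0.1191]
ee_rot: [-0.0, 0.996, 0.087, -0.001]
wrist_force: [-0.5, -1.2, -2.1]
width: 0.0596
```

```bash
python3 st.py
```

```text
[ 0.5392 -0.003   0.1191] zdir [-1.3e-03  8.0e-04 -1.0e+00] jaw 100.00465077001348 F [-0.5 -1.2 -2.1] w 0.05959738488185118 14.7667
```

Call:
play_rows:
  commands:
    - [[0,0.04,-0.15,0,0,0],[0,0,-0.15,0,0,0],[0,0,-0.15,0,0,0],[0,0,-0.15,0,0,0]]

```text
clock: 15.1
ee_pos: [0.5403, -0.0015, 0.1011]
ee_rot: [-0.0, 0.996, 0.087, 0.001]
wrist_force: [-0.0, -0.1, -2.8]
width: 0.0598
```

Call:
play_rows:
  commands:
    - [[0,0,-0.1,0,0,0],[0,0,-0.1,0,0,0]]

```text
clock: 15.27
ee_pos: [0.54, -0.0014, 0.094]
ee_rot: [-0.0, 0.996, 0.088, 0.001]
wrist_force: [-0.2, 0.2, -3.7]
width: 0.0597
```

```bash
python3 st.py
```

```text
[ 0.54   -0.0014  0.094 ] zdir [ 1.3e-03  5.0e-04 -1.0e+00] jaw 100.04606651279737 F [-0.2  0.2 -3.7] w 0.059706550685860116 15.2667
```

Call:
play_rows:
  commands:
    - [[0,0,-0.08,0,0,0],[0,0,-0.06,0,0,0]]

```text
clock: 15.43
ee_pos: [0.5398, -0.0014, 0.0889]
ee_rot: [-0.0, 0.996, 0.088, 0.0]
wrist_force: [0.1, -0.7, -2.4]
width: 0.0597
```

Call:
play_rows:
  commands:
    - [[0,0,-0.05,0,0,0],[0,0,-0.04,0,0,0]]

```text
clock: 15.6
ee_pos: [0.5398, -0.0014, 0.0857]
ee_rot: [-0.0, 0.996, 0.087, 0.0]
wrist_force: [-2.1, -0.5, 26.8]
width: 0.0599
```

Call:
play_rows:
  commands:
    - [[0,0,-0.03,0,0,0],[0,0,-0.03,0,0,0]]

```text
clock: 15.77
ee_pos: [0.5402, -0.0014, 0.0857]
ee_rot: [-0.0, 0.996, 0.088, 0.001]
wrist_force: [-6.5, 1.2, 20.3]
width: 0.0597
```

Contact at TCP z 0.0857, where 0.0858 was predicted. I'll open and look before retreating far.

Call:
play_rows:
  commands:
    - [[0,0,0,0,0,0],[0,0,0,0,0,0],[0,0,0,0,0,0],[0,0,0,0,0,0],[0,0,0,0,0,0]]
  gripper: 1

```text
clock: 16.18
ee_pos: [0.5412, -0.0016, 0.0869]
ee_rot: [0.0, 0.996, 0.088, 0.002]
wrist_force: [-0.1, 0.6, -0.3]
width: 0.0895
```

Call:
play_rows:
  commands:
    - [[0,0,0,0,0,0],[0,0,0,0,0,0],[0,0,0,0,0,0],[0,0,0,0,0,0]]

```text
clock: 16.52
ee_pos: [0.5413, -0.0016, 0.0867]
ee_rot: [0.0, 0.996, 0.088, 0.002]
wrist_force: [0.0, 0.2, -0.6]
width: 0.0913
```

Call:
play_rows:
  commands:
    - [[0,0,0.3,0,0,0],[0,0,0.6,0,0,0],[0,0,1,0,0,0],[0,0,1,0,0,0],[0,0,1,0,0,0]]

```text
clock: 16.93
ee_pos: [0.5366, -0.0012, 0.2042]
ee_rot: [-0.001, 0.996, 0.087, -0.004]
wrist_force: [1.2, -0.2, -0.2]
width: 0.0913
```

Call:
play_rows:
  commands:
    - [[0,-1,0.2,0,0,0],[0,-1,0,0,0,0],[0,-1,0,0,0,0],[0,-1,0,0,0,0],[0,-1,0,0,0,0]]

```text
clock: 17.35
ee_pos: [0.5393, -0.1517, 0.223]
ee_rot: [0.001, 0.996, 0.091, 0.004]
wrist_force: [-0.2, 0.1, 0.2]
width: 0.091
```

Call:
play_rows:
  commands:
    - [[0,-1,0,0,0,0],[0,-1,0,0,0,0],[0,-1,0,0,0,0],[0,-1,0,0,0,0],[0,0,0,0,0,0]]

```text
clock: 17.77
ee_pos: [0.5379, -0.2826, 0.2273]
ee_rot: [0.002, 0.996, 0.09, 0.005]
wrist_force: [-0.8, -0.0, 0.1]
width: 0.0912
```

```bash
python3 st.py; python3 - <<'E'
from h import *
d=shot('scene');t=shot('top')
a=cv2.resize(d['color'][190:300,280:400,::-1],(436,400),interpolation=cv2.INTER_CUBIC);b=cv2.resize(t['color'][190:310,260:350,::-1],(300,400),interpolation=cv2.INTER_CUBIC)
cv2.imwrite('pics/s7.png',np.hstack([a,b]))
h=cv2.cvtColor(t['color'],cv2.COLOR_RGB2HSV);m=cv2.inRange(h,(8,180,180),(22,255,255));P=[]
for c in cv2.findContours(m[190:310,260:350].copy(),cv2.RETR_EXTERNAL,cv2.CHAIN_APPROX_NONE)[0]:
    if cv2.contourArea(c)>15:
        M=cv2.moments(c);w=ray(t,260+M['m10']/M['m00'],190+M['m01']/M['m00'],.131);P.append(w);print(w.round(4))
e=P[0]-P[1];print('angle',np.degrees(np.arctan2(e[1],e[0]))%180,'discs initially 10.8, base 9.8; mean',(P[0]+P[1])/2)
E
```

```text
[ 0.5379 -0.2826  0.2273] zdir [ 0.0103 -0.0035 -0.9999] jaw 100.34231482801995 F [-0.8 -0.   0.1] w 0.09120261675624732 17.7667
[ 0.4918 -0.002   0.131 ]
[0.5825 0.0142 0.131 ]
angle 10.136571298342773 discs initially 10.8, base 9.8; mean [0.53715599 0.00608546 0.131     ]
```

View pics/s7.png

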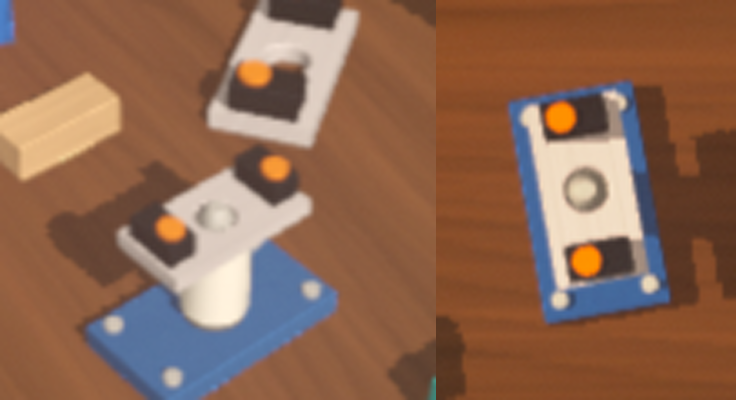

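The plate lies flat on the sleeve, the shaft shows centred in its hole, and its long side is parallel to the base within about 1°. The arm is clear, so I'll hand in.

```bash
python3 -c "
from station import r
print(r.job_done())"
```

```text
the job is handed in; nothing more can be done
None
```

The sleeve is seated on its shoulder and the plate lies on top of it. I handed the job in at about 18 s of the 64 s allowed; no verdict came back.

- **Sleeve:** I lowered it under grip all the way, and it made contact at TCP height 68.7 mm, within 0.5 mm of what I expected for seated. A picture taken before I moved the plate showed it upright on the shoulder.
- **Plate:** I lowered it under grip the same way, and it made contact at 85.7 mm against 85.8 mm predicted. The last views show it flat on the sleeve, servos up, with the shaft centred in the hole. Its long side is at about 10.1° and the base's at about 9.8°; the limit is 5° apart.
- **Forces and clearance:** The highest wrist force I read was about 40 N, at sleeve contact, against the 120 N limit. The arm ended well clear with the gripper open. I never moved near the cactus, bin, screwdriver or handset, but I did not measure their positions again at the end.

**Checks that disagreed:**
- The two cameras differed by about 3 mm on the base's screw positions, probably because the screw heads stand above the face. I used the top camera.
- One early fit of the sleeve's rim took in finger pixels and another took in the shaft. I repeated both.
- A top-view reading of the seated sleeve came out about 2.5 mm off in y because the sleeve and shaft merged in the image. I did not rely on it.

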